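Drive a pin home with the bench spring striker

ROBOT

A 6-joint arm with a two-finger parallel gripper is mounted at the origin on the work surface. World frame = base frame: x ahead of the robot, y to its left, z up, the work surface at z = 0. Lengths are in m, angles in rad, forces in N, time in s.
With the tool pointing down it reaches from about 0.4 to 0.825 m from the base axis. Payload 7 kg.
Tool frame: the origin (TCP) lies on the centre line of the jaws, within the pads' length; the fingertips stand 22 mm ahead of it and the grasp point (between the pads) lies 3 mm ahead of it; z points along the fingers, y is the direction in which the jaws open and shut (so a half turn about z gives the same grasp; the last joint's range is limited). The gripper opens to 88 mm and grips with 3 to 60 N. Pads are 19 mm wide; open, the fingers measure 130 mm over their backs; the gripper's body (78 mm by 193 mm) begins 47 mm behind the grasp point.
Start: joints at [1.545, 0.359, 0.012, 0, -1.224, -0.288], TCP at [0.208, 0.642, 0.249] pointing down, gripper open.
Joint ranges: [-3.07, 3.07], [-1.43, 2.12], [-1.02, 1.25], [-3.03, 1.67], [-3.05, -0], [-3.03, 3.03]. Speed limits (rad/s): [2.39, 2.39, 3.01, 3.14, 3.14, 3.14].

INTERFACE

Orientations are given as [roll, pitch, yaw] about the fixed x, y, z axes, in that order (R = Rz(yaw) Ry(pitch) Rx(roll)).
In Python, from station import arm gives the robot as it stands. The module is installed in compiled form; this text tells all that it offers.
- The arm moves only by the tool arm_command, never from a script. Its argument "motion" is a list of rows, each a list of 3 entries, a list of its own where there are three numbers: the shift along the tool's x, y, z in mm, then the turn, a rotation vector about the tool's x, y, z in degrees, then the opening, from 0 (shut) to 1 (fully open). In form: [[[tx, ty, tz], [wx, wy, wz], grip], ...]. A call has 1 to 20 rows; each row shifts and turns the commanded pose from where the row before left it, along the tool's axes as they then stand; what a row does not reach is not made up. A row lasts 1/12 s, in which the tool goes at most 41.7 mm and 7.16 degrees, less where a joint would pass 70% of its speed; a pose out of reach is approached as far as the arm can. A call is refused whole if a number of a shift passes 41.7 or a number of a turn 7.16, either way. A call with a gripper value outside its range is refused whole. The fingers move at their own pace and stop on an object; "newtons" is the grip in N (left out, the last holds). Time passes only in rows, so rows that do not move let the fingers close. It gives the time, the measured TCP pose, the force and the opening at its end, in the units of the state.
- arm.get_state(): the state, without advancing time (a new reading comes with each control period).
- arm.grab_frame(name): name is "scene" or "top"; returns the picture (384x512x3 uint8, red, green, blue); there is no depth.
- arm.camera_info(name): a dict with "fov_y" (degrees; the focal length in pixels is half the picture's height over the tangent of half this angle, whatever the lens; pixels are square), "cx", "cy" (the principal point, pixels), "view" (4x4, takes a point from world to camera coordinates). Camera axes: x right, y down, z forward; pixel columns grow to the right and rows downward; lengths in m; the calibration is good to about 2 mm. A picture is of the moment at which its call begins. camera_info takes no time and is no camera call.
- arm.job_done(): hands the job in, once; it reports no verdict.
The state is a dict: "t": time; "q": joint angles; "qd": joint speeds; "joint_efforts": joint torques, N m; "eef_pos": TCP position; "ee_rot": TCP orientation; "force": force on the tool from outside, world axes, zero at the start; "moment": the same for the moment, N m; "width": finger opening in m.
Only numpy, scipy, OpenCV 4.12 (cv2) and the standard library are available. Lean on these libraries where they do the work, as an engineer would, in place of code of your own. Each camera call takes 0.05 s, during which the arm holds its last target. There are 200 camera calls.

TASK

Drive the headed pin fully home in the clamped workpiece with one blow of the spring striker. Swing the striker arm back by its upright handle until its sear catches, without straining it against the buffer, and let go so that it stands cocked by itself; then press the trigger pad to release it. Do not push on the workpiece, its vise or the pin yourself.

Things in the scene. Friction and masses are not known exactly. Their poses are not given: they have to be found in the camera images.
- striker_base: Grey base plate, 350 x 350 x 20 mm, bolted to the bench; origin at the centre of its underside, z up. It carries the striker: a steel arm (bar 22 mm wide, 14 high, middle 62.5 mm above the bench) that swings level round an upright pivot, a hammer head 36 x 44 x 34 mm on it at radius 110 mm, and the sear, buffer and workpiece.
- pivot (a point): Axis of the arm's pivot, at plate x = 130, y = 0 mm, height 62.5. With a = striker - 0.55 rad, in the plate's axes the arm points from here along (-cos a, sin a, 0), and as the joint grows (cocking; clockwise from above) it moves towards (sin a, cos a, 0).
- striker (a joint): Angle of the striker arm, rad, growing as it is swung back. Slack at about 0.13; the spring pulls towards that with 2.0 N m per rad (10.8 N per rad at the handle, 7.5 to 10.5 N when cocked). The sear catches somewhere between 0.82 and 1.08, different each time and not given; let go before it has caught, the arm flies back and spoils the job.
- handle (a point): Point to grip on the axis of the arm's upright round black handle: 185 mm from the pivot, 100 mm above the bench. The handle is 18 mm in diameter and stands from 69.5 mm (top of the arm bar) to 125.5 mm above the bench; nothing else near its path is higher than 86 mm.
- sear_face (a point): Top edge of the sear's holding face when up, 66.5 mm high. The sear is a sprung ramped block. A 12 mm roller, clamped to the arm's end sideways at an unknown setting, rides over it: for the last 0.15 rad the handle pull is up to 3 N above the plain spring, then dips up to 5 N below as the sear snaps up behind the roller; eased back, the arm now stays. This point is fixed.
- buffer: Grey block 40 x 26 mm, top 76 mm high, past the sear, with a sprung rubber pad (3 N per mm, 11 mm stroke). The roller meets the pad 0.014 rad (2.6 mm at the handle) after the catch; from there the handle pull grows about 4 N per mm. The roller must not press it with more than 25 N. Its origin lies at the pivot, under the plate.
- trigger (a point): Centre of the top of the trigger pad: a flat dark steel disc 30 mm across, 75 mm above the bench, outside the arm's arc, near the buffer. It is one piece with the sear: pressed straight down 5 to 9 mm (3 to 7 N) it frees a cocked arm; its travel ends hard at 16 mm.
- workpiece: Aluminium block 60 x 50 mm, top 86 mm high, clamped between the dark jaws of a small vise fixed on the plate, on the slack side of the hammer; its origin lies at the pivot, under the plate.
- pin (a joint): How far the headed steel pin (head 16 mm across, 4 mm thick) has been driven into the workpiece, m: starts between 0 and 0.002 (head 8 to 10 mm off the block), 0.010 is fully home, head on the block. It slides along the hammer's path with about 14 N of friction.
- pin_head (a point): Centre of the outer face of the pin's head, 62.5 mm above the bench.

How it is judged:
By the outcome, as a careful person would: the job done as asked, in the order asked, and still so for the second after the job is handed in, with the robot touching nothing.
It also fails if it takes over 69 s, if anything falls off the work surface, if the arm or the gripper's body presses on something with over 40 N, if the wrist force passes 120 N, or if a joint passes its speed limit or range.

## Working session

There is one attempt and no reset: what is moved stays moved. The work goes in short steps, Python scripts to look and compute and a tool call to move; the robot and the scene stay as the last step left them, time stands still between calls to the robot, and variables do not carry over. Pictures are saved under pics/ and viewed, on a budget of 10 in all, crops included, one or two more only if the job needs it, and the job is handed in when it is done.

Besides the shell and the picture viewer there is one more tool, called by a JSON object that holds its "api" and its "payload". arm_command: Moves the arm, as the interface text tells. Its arguments: {"type":"object","properties":{"motion":{"type":"array","items":{"type":"array"}},"newtons":{"type":"number"}},"required":["motion"]}

```bash
mkdir -p pics; python3 - <<'E'
from station import arm
import cv2,json
for n in("scene","top"):
    f=arm.grab_frame(n);cv2.imwrite(f"pics/{n}0.png",f[:,:,::-1])
    c=arm.camera_info(n);print(n,c)
print(arm.get_state())
a=cv2.imread("pics/scene0.png");b=cv2.imread("pics/top0.png")
E
```

```text
scene {'fov_y': 44.978004272245826, 'cx': 259.6049359350403, 'cy': 187.5405091653593, 'view': array([[ 8.92269206e-01,  4.51503733e-01, -2.05032422e-04,
        -5.63049918e-01],
       [ 3.06036774e-01, -6.05128727e-01, -7.34956268e-01,
        -8.24057979e-02],
       [-3.31959570e-01,  6.55716099e-01, -6.78114475e-01,
         9.37769256e-01],
       [ 0.00000000e+00,  0.00000000e+00,  0.00000000e+00,
         1.00000000e+00]])}
top {'fov_y': 45.784372729697566, 'cx': 259.7420918638489, 'cy': 193.16547622699272, 'view': array([[-0.01954973, -0.99939485,  0.02877058,  0.04051047],
       [-0.99895357,  0.01833488, -0.04189986,  0.59239832],
       [ 0.041347  , -0.02955961, -0.99870749,  0.80901949],
       [ 0.        ,  0.        ,  0.        ,  1.        ]])}
{'t': 0.1, 'q': array([ 1.54510042e+00,  3.59334979e-01,  1.11677162e-02, -2.87962542e-04,
       -1.22409156e+00, -2.88096784e-01]), 'qd': array([ 0.00048494, -0.00155899,  0.00151418, -0.00067539, -0.00052892,
       -0.00048622]), 'joint_efforts': array([-1.27491137e-03, -5.84166777e+01,  2.93752170e+01,  7.01548353e+00,
        1.01937188e-02, -5.53920711e-05]), 'eef_pos': array([0.20825851, 0.64165898, 0.24771481]), 'ee_rot': array([ 3.14011351e+00, -1.56010078e-04, -3.13890618e-01]), 'force': array([-0.16550129,  0.31145942, -0.02390518]), 'moment': array([ 0.04379895,  0.04466716, -0.02354883]), 'width': 0.08788005640534839}
```

View pics/top0.png

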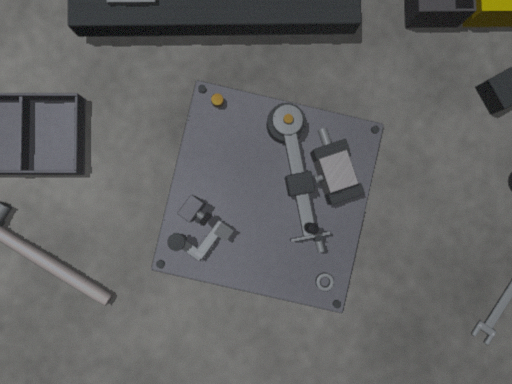

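View pics/scene0.png

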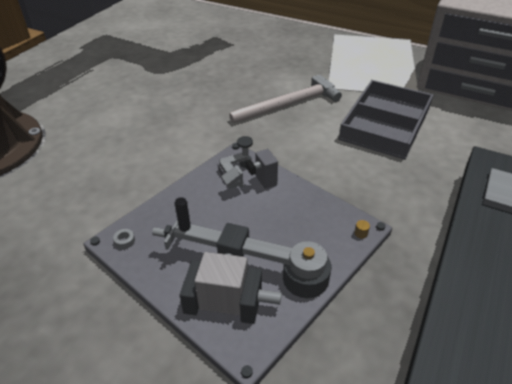

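The top view shows the plate corners near (198,83), (383,125), (343,311) and (153,270). The pivot is near (288,119), the handle near (311,228), the trigger pad near (177,241) and the buffer near (195,208). The scene view shows the same layout, with the handle top near (181,202) and the trigger pad near (244,142). I'll enlarge one crop from each.

```bash
python3 - <<'E'
import cv2
a=cv2.imread("pics/top0.png")[75:325,145:395];cv2.imwrite("pics/topc.png",cv2.resize(a,(600,600),interpolation=cv2.INTER_CUBIC))
a=cv2.imread("pics/scene0.png")[130:380,80:400];cv2.imwrite("pics/scenec.png",cv2.resize(a,(768,600),interpolation=cv2.INTER_CUBIC))
E
```

```text
(no output)
```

View pics/topc.png

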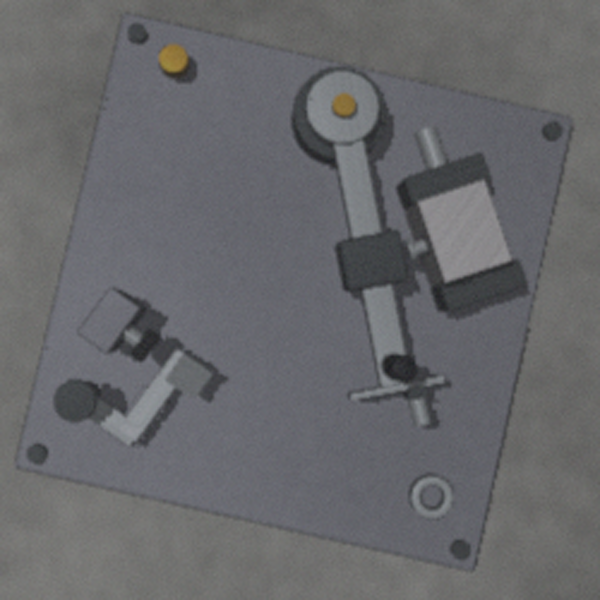

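View pics/scenec.png

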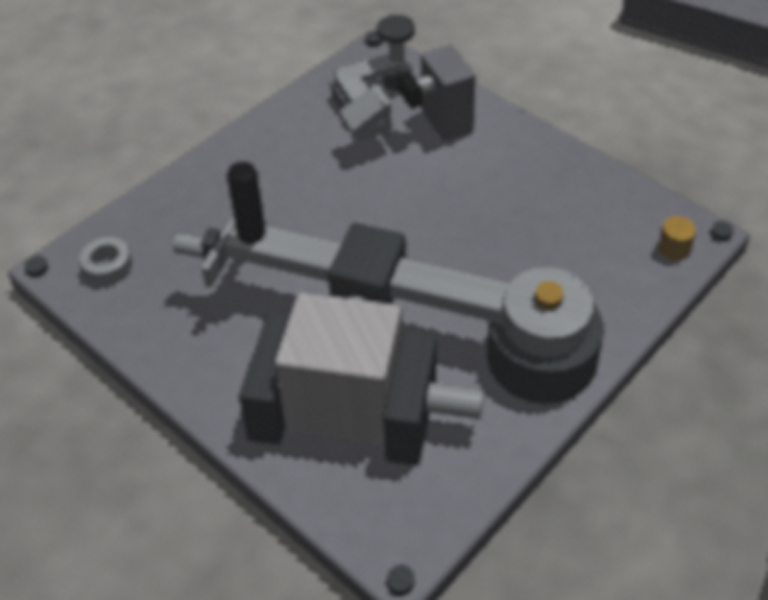

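```bash
cat > h.py <<'E'
import numpy as np
from station import arm
from scipy.optimize import least_squares
C={n:arm.camera_info(n) for n in("scene","top")}
def proj(n,P):
    c=C[n];f=192/np.tan(np.radians(c["fov_y"])/2);p=c["view"][:3,:3]@P+c["view"][:3,3]
    return np.array([c["cx"]+f*p[0]/p[2],c["cy"]+f*p[1]/p[2]])
def at_z(n,uv,z):
    return least_squares(lambda s:proj(n,np.array([s[0],s[1],z]))-uv,[.5,0.]).x
top=lambda x,y:np.array([145+(x+.5)/2.4-.5,75+(y+.5)/2.4-.5])
scn=lambda x,y:np.array([80+(x+.5)/2.4-.5,130+(y+.5)/2.4-.5])
def plate(s,p):
    c,w=np.cos(s[2]),np.sin(s[2]);return np.array([s[0]+c*p[0]-w*p[1],s[1]+w*p[0]+c*p[1],p[2]])
def handle(s,j,z=.1):
    a=j-.55;return plate(s,[.13-.185*np.cos(a),.185*np.sin(a),z])
E
python3 - <<'E'
from h import *
k=.175
O=[("top",top(122,13),(k,k,.02)),("top",top(573,117),(k,-k,.02)),("top",top(476,571),(-k,-k,.02)),("top",top(17,467),(-k,k,.02)),
("scene",scn(13,272),(-k,-k,.02)),("scene",scn(748,236),(k,k,.02))]
r=least_squares(lambda s:np.concatenate([proj(n,plate(s,p))-u for n,u,p in O]),[.6,0,-.2])
s=r.x;print(s,r.fun.round(1))
for n,u in(("top",top(400,366)),("scene",scn(242,170))):print("handle top",n,at_z(n,u,.1255))
for n,u in(("top",top(77,400)),("scene",scn(396,26))):print("trig",n,at_z(n,u,.075))
for j in(.13,.5,.8,1.08):print(j,handle(s,j))
print(plate(s,[.13,0,0]))
E
```

```text
[ 0.58918151  0.01354229 -0.24486261] [ 0.1 -1.7  0.7 -0.8 -0.3  0.3 -1.9  0.1 -3.5  0.3  1.5 -1.6]
handle top top [ 0.53390105 -0.04664248]
handle top scene [ 0.53284441 -0.04894391]
trig top [0.51334955 0.16961641]
trig scene [0.51436185 0.17164388]
0.13 [ 0.53313371 -0.05020773  0.1       ]
0.5 [0.53380495 0.01784917 0.1       ]
0.8 [0.55249741 0.06988579 0.1       ]
1.08 [0.58311802 0.11145661 0.1       ]
[ 0.71530369 -0.0179727   0.        ]
```

{"api": "arm_command", "payload": {"motion": [[[0,0,0],[0,0,-7],0.7],[[0,0,0],[0,0,-7],0.7],[[0,0,0],[0,0,-7],0.7],[[0,0,0],[0,0,-7],0.7],[[10,36.8,0],[0,0,0],0.7],[[10,36.8,0],[0,0,0],0.7],[[10,36.8,0],[0,0,0],0.7],[[10,36.8,0],[0,0,0],0.7],[[10,36.8,0],[0,0,0],0.7],[[10,36.8,0],[0,0,0],0.7],[[10,36.8,0],[0,0,0],0.7],[[10,36.8,0],[0,0,0],0.7],[[10,36.8,0],[0,0,0],0.7],[[10,36.8,0],[0,0,0],0.7],[[10,36.8,0],[0,0,0],0.7],[[10,36.8,0],[0,0,0],0.7],[[10,36.8,0],[0,0,0],0.7],[[10,36.8,0],[0,0,0],0.7],[[10,36.8,0],[0,0,0],0.7],[[10,36.8,0],[0,0,0],0.7]], "newtons": 30}}

```text
t: 1.77
eef_pos: [0.4686, 0.0881, 0.2486]
ee_rot: [-3.141, -0.0, 0.175]
force: [-0.1, 0.7, -0.2]
width: 0.0614
```

{"api": "arm_command", "payload": {"motion": [[[10,36,0],[0,0,0],0.7],[[10,36,0],[0,0,0],0.7],[[10,36,0],[0,0,0],0.7],[[10,36,0],[0,0,0],0.7],[[0,0,0],[0,0,0],0.7],[[0,0,0],[0,0,0],0.7]]}}

```text
t: 2.27
eef_pos: [0.5329, -0.0468, 0.2477]
ee_rot: [3.142, 0.002, 0.171]
force: [0.4, 0.1, -1.3]
width: 0.0615
```

```bash
cat >> h.py <<'E'
def go(x,y,z,psi=None):
    st=arm.get_state();p=st["eef_pos"];w=st["ee_rot"][2];d=np.array([x,y,z])-p
    print("t",st["t"],"pos",p.round(4),"F",st["force"].round(1),"tool shift mm",(1000*np.array([d[0]*np.cos(w)+d[1]*np.sin(w),d[0]*np.sin(w)-d[1]*np.cos(w),-d[2]])).round(1), "wz deg",None if psi is None else np.degrees(w-psi).round(1))
E
python3 - <<'E'
from h import *
go(.5335,-.0478,.112,.175)
import cv2
a=arm.grab_frame("scene")[130:380,80:400,::-1];cv2.imwrite("pics/s1.png",cv2.resize(a,(768,600),interpolation=cv2.INTER_CUBIC))
E
```

```text
t 2.2667 pos [ 0.5329 -0.0468  0.2477] F [ 0.4  0.1 -1.3] tool shift mm [  0.4   1.1 135.7] wz deg -0.2
```

View pics/s1.png

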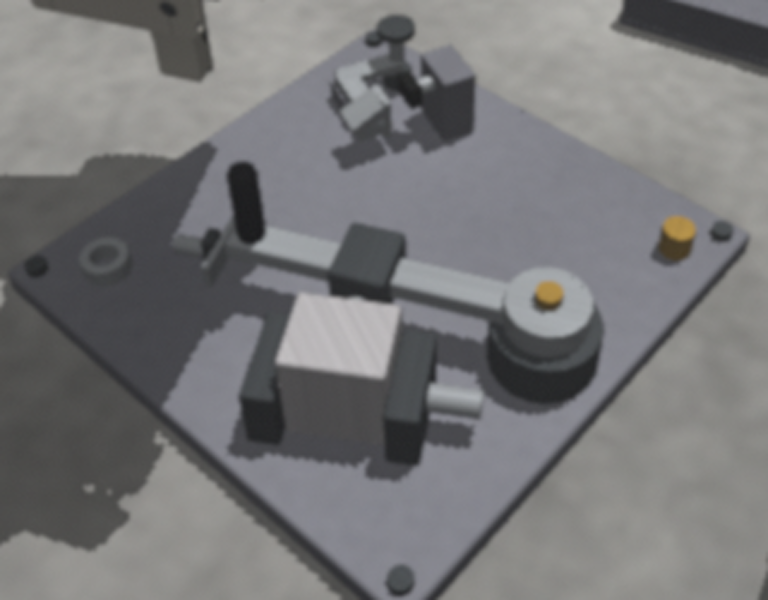

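The crop shows the striker unmoved, with the handle top at (242,170). One open finger hangs above it at upper left, near (185,75). I'm descending over the handle.

{"api": "arm_command", "payload": {"motion": [[[0,0,20],[0,0,0],0.7],[[0,0,30],[0,0,0],0.7],[[0,0,30],[0,0,0],0.7],[[0,0,15],[0,0,0],0.7],[[0,0,0],[0,0,0],0.7]]}}

```text
t: 2.73
eef_pos: [0.53, -0.0439, 0.1502]
ee_rot: [-3.141, 0.006, 0.176]
force: [-0.9, -0.1, -0.4]
width: 0.0616
```

```bash
python3 - <<'E'
from h import *
go(.5335,-.0478,.112,.175)
import cv2
a=arm.grab_frame("scene")[130:330,80:330,::-1];cv2.imwrite("pics/s2.png",cv2.resize(a,(750,600),interpolation=cv2.INTER_CUBIC))
E
```

```text
t 2.7333 pos [ 0.53   -0.0439  0.1502] F [-0.9 -0.1 -0.4] tool shift mm [ 2.7  4.4 38.2] wz deg 0.1
```

View pics/s2.png

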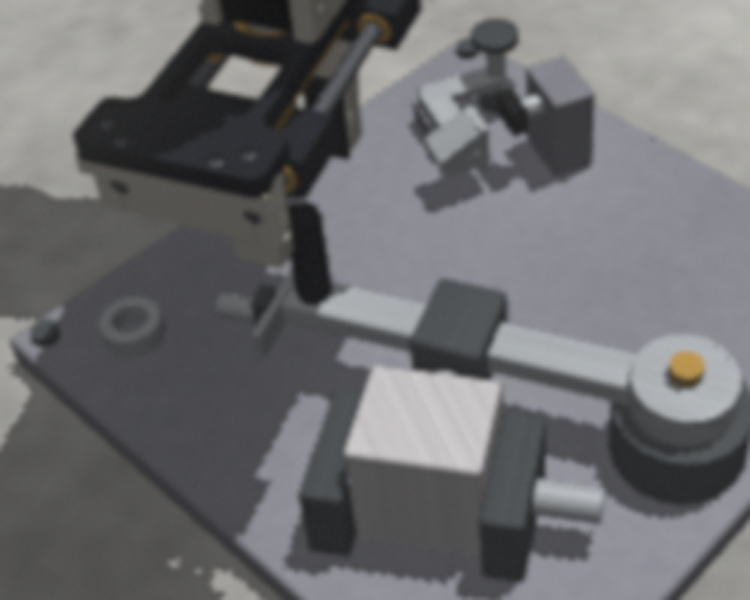

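The handle at about (310,250) stands between the fingers. I'll continue down with a small correction.

{"api": "arm_command", "payload": {"motion": [[[1,2,10],[0,0,0],0.7],[[1,2,14],[0,0,0],0.7],[[0.5,0.5,10],[0,0,0],0.7],[[0,0,4],[0,0,0],0.7],[[0,0,0],[0,0,0],0.7],[[0,0,0],[0,0,0],0.7],[[0,0,0],[0,0,0],0.7],[[0,0,0],[0,0,0],0.7]]}}

```text
t: 3.45
eef_pos: [0.5365, -0.0487, 0.1163]
ee_rot: [3.142, -0.001, 0.175]
force: [0.2, 0.2, -0.2]
width: 0.0612
```

{"api": "arm_command", "payload": {"motion": [[[-3,-0.5,3],[0,0,0],0.7],[[0,0,0],[0,0,0],0.7],[[0,0,0],[0,0,0],0.1],[[0,0,0],[0,0,0],0.1],[[0,0,0],[0,0,0],0.1],[[0,0,0],[0,0,0],0.1],[[0,0,0],[0,0,0],0.1],[[0,0,0],[0,0,0],0.1],[[0,0,0],[0,0,0],0.1],[[0,0,0],[0,0,0],0.1]], "newtons": 30}}

```text
t: 4.28
eef_pos: [0.533, -0.0488, 0.1126]
ee_rot: [3.142, 0.0, 0.175]
force: [0.0, -0.6, -0.3]
width: 0.0169
```

{"api": "arm_command", "payload": {"motion": [[[0.1,-6.46,0],[0,0,2],0.1],[[0.1,-6.46,0],[0,0,2],0.1],[[0.1,-6.46,0],[0,0,2],0.1],[[0.1,-6.46,0],[0,0,2],0.1],[[0.1,-6.46,0],[0,0,2],0.1],[[0.1,-6.46,0],[0,0,2],0.1],[[0.1,-6.46,0],[0,0,2],0.1],[[0.1,-6.46,0],[0,0,2],0.1],[[0.1,-6.46,0],[0,0,2],0.1],[[0.1,-6.46,0],[0,0,2],0.1],[[0,0,0],[0,0,0],0.1],[[0,0,0],[0,0,0],0.1]]}}

```text
t: 5.28
eef_pos: [0.5336, 0.0153, 0.1126]
ee_rot: [3.141, -0.001, -0.173]
force: [5.9, -3.9, -4.9]
width: 0.0175
```

```bash
cat >> h.py <<'E'
S=[0.58918151,0.01354229,-0.24486261]
def rep():
    st=arm.get_state();p=st["eef_pos"];v=p[:2]-plate(S,[.13,0,0])[:2]
    r=np.hypot(*v);u=v/r;t=np.array([u[1],-u[0]])  # clockwise tangent
    th=np.arctan2(-v[1],-v[0]);j=.55-(th-S[2])
    F=st["force"]
    print(f"t {st['t']:.2f} r {1000*r:.1f} j {j:.4f} psi-th {np.degrees(st['ee_rot'][2]-th):.2f} Ft {F[:2]@t:.2f} Fr {F[:2]@u:.2f} Fz {F[2]:.2f} z {p[2]:.4f} w {st['width']:.4f} Mz {st['moment'][2]:.2f}")
E
python3 -c "from h import *;rep()"
```

```text
t 5.28 r 184.7 j 0.4861 psi-th 0.47 Ft -2.74 Fr -6.54 Fz -4.87 z 0.1126 w 0.0175 Mz 0.01
```

{"api": "arm_command", "payload": {"motion": [[[0.35,-6.46,-0.2],[0,0,2],0.1],[[0.35,-6.46,-0.2],[0,0,2],0.1],[[0.35,-6.46,0],[0,0,2],0.1],[[0.35,-6.46,0],[0,0,2],0.1],[[0.35,-6.46,0],[0,0,2],0.1],[[0,0,0],[0,0,0],0.1],[[0,0,0],[0,0,0],0.1]]}}

```text
t: 5.87
eef_pos: [0.5419, 0.0454, 0.1126]
ee_rot: [3.14, 0.001, -0.347]
force: [1.7, -5.9, -3.3]
width: 0.0168
```

```bash
python3 -c "from h import *;rep()"
```

```text
t 5.87 r 184.6 j 0.6555 psi-th 0.20 Ft -4.93 Fr -3.64 Fz -3.30 z 0.1126 w 0.0168 Mz 0.02
```

{"api": "arm_command", "payload": {"motion": [[[0.3,-6.46,-0.2],[0,0,2],0.1],[[0.3,-6.46,0],[0,0,2],0.1],[[0.3,-6.46,0],[0,0,2],0.1],[[0.3,-6.46,0],[0,0,2],0.1],[[0,0,0],[0,0,0],0.1],[[0,0,0],[0,0,0],0.1],[[0,0,0],[0,0,0],0.1]]}}

```text
t: 6.45
eef_pos: [0.5521, 0.0682, 0.1126]
ee_rot: [3.139, 0.002, -0.486]
force: [-0.8, -5.8, -0.8]
width: 0.0172
```

```bash
python3 - <<'E'
from h import *;rep()
import cv2
a=arm.grab_frame("top")[170:290,160:320,::-1];cv2.imwrite("pics/t3.png",cv2.resize(a,(800,600),interpolation=cv2.INTER_CUBIC))
E
```

```text
t 6.45 r 184.5 j 0.7909 psi-th -0.02 Ft -5.52 Fr -2.06 Fz -0.79 z 0.1126 w 0.0172 Mz 0.12
```

View pics/t3.png

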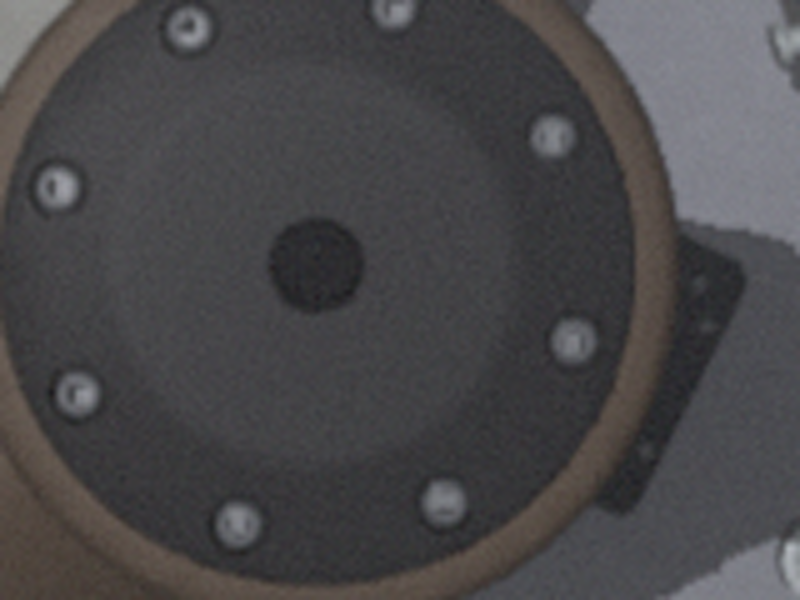

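The wrist hides everything in the top view, so from here I go by force. Small steps, reading the pull after each one.

{"api": "arm_command", "payload": {"motion": [[[0.1,-2.26,0],[0,0,0.7],0.1],[[0.1,-2.26,0],[0,0,0.7],0.1],[[0,0,0],[0,0,0],0.1],[[0,0,0],[0,0,0],0.1],[[0,0,0],[0,0,0],0.1]]}}

```text
t: 6.92
eef_pos: [0.5542, 0.0719, 0.1126]
ee_rot: [3.139, 0.002, -0.511]
force: [-3.1, -5.5, 0.5]
width: 0.0173
```

```bash
python3 -c "from h import *;rep()"
```

```text
t 6.92 r 184.5 j 0.8140 psi-th -0.12 Ft -6.34 Fr 0.02 Fz 0.49 z 0.1126 w 0.0173 Mz 0.14
```

{"api": "arm_command", "payload": {"motion": [[[0.1,-2.26,0],[0,0,0.7],0.1],[[0.1,-2.26,0],[0,0,0.7],0.1],[[0,0,0],[0,0,0],0.1],[[0,0,0],[0,0,0],0.1],[[0,0,0],[0,0,0],0.1]]}}

```text
t: 7.33
eef_pos: [0.5564, 0.0757, 0.1126]
ee_rot: [3.138, 0.002, -0.535]
force: [-3.3, -5.8, 0.9]
width: 0.0173
```

```bash
python3 -c "from h import *;rep()"
```

```text
t 7.33 r 184.5 j 0.8380 psi-th -0.13 Ft -6.66 Fr -0.13 Fz 0.90 z 0.1126 w 0.0173 Mz 0.17
```

{"api": "arm_command", "payload": {"motion": [[[0.05,-2.26,0],[0,0,0.7],0.1],[[0.05,-2.26,0],[0,0,0.7],0.1],[[0,0,0],[0,0,0],0.1],[[0,0,0],[0,0,0],0.1],[[0,0,0],[0,0,0],0.1]]}}

```text
t: 7.75
eef_pos: [0.5587, 0.0795, 0.1126]
ee_rot: [3.138, 0.002, -0.56]
force: [-4.1, -5.1, 1.3]
width: 0.017
```

```bash
python3 -c "from h import *;rep()"
```

```text
t 7.75 r 184.4 j 0.8620 psi-th -0.16 Ft -6.47 Fr 0.76 Fz 1.28 z 0.1126 w 0.0170 Mz 0.13
```

{"api": "arm_command", "payload": {"motion": [[[0,-2.26,0],[0,0,0.7],0.1],[[0,-2.26,0],[0,0,0.7],0.1],[[0,0,0],[0,0,0],0.1],[[0,0,0],[0,0,0],0.1],[[0,0,0],[0,0,0],0.1]]}}

```text
t: 8.17
eef_pos: [0.5609, 0.0829, 0.1126]
ee_rot: [3.137, 0.002, -0.584]
force: [-4.7, -7.8, 2.1]
width: 0.0174
```

```bash
python3 -c "from h import *;rep()"
```

```text
t 8.17 r 184.4 j 0.8840 psi-th -0.31 Ft -9.12 Fr -0.37 Fz 2.07 z 0.1126 w 0.0174 Mz 0.16
```

{"api": "arm_command", "payload": {"motion": [[[0,-2.26,0],[0,0,0.7],0.1],[[0.05,-2.26,0],[0,0,0.7],0.1],[[0,0,0],[0,0,0],0.1],[[0,0,0],[0,0,0],0.1],[[0,0,0],[0,0,0],0.1]]}}

```text
t: 8.58
eef_pos: [0.5633, 0.0864, 0.1125]
ee_rot: [3.137, 0.002, -0.609]
force: [-4.1, -8.1, 0.6]
width: 0.0174
```

```bash
python3 -c "from h import *;rep()"
```

```text
t 8.58 r 184.4 j 0.9070 psi-th -0.39 Ft -8.95 Fr -1.23 Fz 0.60 z 0.1125 w 0.0174 Mz 0.18
```

{"api": "arm_command", "payload": {"motion": [[[0.05,-2,0],[0,0,0.6],0.1],[[0.05,-2,0],[0,0,0.6],0.1],[[0,0,0],[0,0,0],0.1],[[0,0,0],[0,0,0],0.1],[[0,0,0],[0,0,0],0.1]]}}

```text
t: 9.0
eef_pos: [0.5655, 0.0895, 0.1125]
ee_rot: [3.136, 0.002, -0.63]
force: [-6.0, -7.7, 3.6]
width: 0.0174
```

```bash
python3 -c "from h import *;rep()"
```

```text
t 9.00 r 184.4 j 0.9274 psi-th -0.43 Ft -9.76 Fr 0.37 Fz 3.59 z 0.1125 w 0.0174 Mz 0.21
```

{"api": "arm_command", "payload": {"motion": [[[0.05,-2,0],[0,0,0.6],0.1],[[0.05,-2,0],[0,0,0.6],0.1],[[0,0,0],[0,0,0],0.1],[[0,0,0],[0,0,0],0.1],[[0,0,0],[0,0,0],0.1]]}}

```text
t: 9.42
eef_pos: [0.5676, 0.0924, 0.1125]
ee_rot: [3.136, 0.003, -0.651]
force: [-6.9, -7.6, 3.6]
width: 0.0176
```

```bash
python3 -c "from h import *;rep()"
```

```text
t 9.42 r 184.4 j 0.9468 psi-th -0.52 Ft -10.23 Fr 0.98 Fz 3.63 z 0.1125 w 0.0176 Mz 0.23
```

{"api": "arm_command", "payload": {"motion": [[[0,-2,0],[0,0,0.6],0.1],[[0,-2,0],[0,0,0.6],0.1],[[0,0,0],[0,0,0],0.1],[[0,0,0],[0,0,0],0.1],[[0,0,0],[0,0,0],0.1]]}}

```text
t: 9.83
eef_pos: [0.5703, 0.0959, 0.1125]
ee_rot: [3.136, 0.002, -0.672]
force: [-5.7, -8.5, 2.8]
width: 0.0175
```

```bash
python3 -c "from h import *;rep()"
```

```text
t 9.83 r 184.4 j 0.9706 psi-th -0.35 Ft -10.17 Fr -0.76 Fz 2.84 z 0.1125 w 0.0175 Mz 0.20
```

{"api": "arm_command", "payload": {"motion": [[[0,-1.6,0],[0,0,0.5],0.1],[[0,-1.6,0],[0,0,0.5],0.1],[[0,0,0],[0,0,0],0.1],[[0,0,0],[0,0,0],0.1],[[0,0,0],[0,0,0],0.1]]}}

```text
t: 10.25
eef_pos: [0.5724, 0.0985, 0.1126]
ee_rot: [3.137, 0.002, -0.689]
force: [-6.3, -7.1, 3.6]
width: 0.0174
```

```bash
python3 -c "from h import *;rep()"
```

```text
t 10.25 r 184.4 j 0.9890 psi-th -0.30 Ft -9.45 Fr 0.43 Fz 3.63 z 0.1126 w 0.0174 Mz 0.18
```

{"api": "arm_command", "payload": {"motion": [[[0,-1.3,0],[0,0,0.4],0.1],[[0,-1.3,0],[0,0,0.4],0.1],[[0,0,0],[0,0,0],0.1],[[0,0,0],[0,0,0],0.1],[[0,0,0],[0,0,0],0.1]]}}

```text
t: 10.67
eef_pos: [0.5745, 0.101, 0.1126]
ee_rot: [3.138, 0.002, -0.703]
force: [-4.7, -4.7, 1.7]
width: 0.0175
```

```bash
python3 -c "from h import *;rep()"
```

```text
t 10.67 r 184.4 j 1.0069 psi-th -0.07 Ft -6.63 Fr 0.60 Fz 1.69 z 0.1126 w 0.0175 Mz 0.08
```

{"api": "arm_command", "payload": {"motion": [[[0,-1,0],[0,0,0.3],0.1],[[0,-1,0],[0,0,0.3],0.1],[[0,0,0],[0,0,0],0.1],[[0,0,0],[0,0,0],0.1],[[0,0,0],[0,0,0],0.1]]}}

```text
t: 11.08
eef_pos: [0.5755, 0.1022, 0.1126]
ee_rot: [3.137, 0.002, -0.713]
force: [-5.7, -6.9, 3.1]
width: 0.0172
```

```bash
python3 -c "from h import *;rep()"
```

```text
t 11.08 r 184.3 j 1.0154 psi-th -0.18 Ft -8.99 Fr -0.17 Fz 3.13 z 0.1126 w 0.0172 Mz 0.14
```

The pull dipped at j≈1.007 and is now recovering. I'll ease back while still gripping to see whether the sear holds.

{"api": "arm_command", "payload": {"motion": [[[0,1,0],[0,0,-0.3],0.1],[[0,1,0],[0,0,-0.3],0.1],[[0,1,0],[0,0,-0.3],0.1],[[0,0,0],[0,0,0],0.1],[[0,0,0],[0,0,0],0.1],[[0,0,0],[0,0,0],0.1]]}}

```text
t: 11.58
eef_pos: [0.5748, 0.1013, 0.1126]
ee_rot: [3.139, 0.001, -0.699]
force: [-5.0, -2.4, -1.3]
width: 0.0173
```

```bash
python3 -c "from h import *;rep()"
```

```text
t 11.58 r 184.3 j 1.0090 psi-th 0.26 Ft -5.05 Fr 2.23 Fz -1.28 z 0.1126 w 0.0173 Mz 0.04
```

{"api": "arm_command", "payload": {"motion": [[[0,1,0],[0,0,-0.3],0.1],[[0,1,0],[0,0,-0.3],0.1],[[0,0,0],[0,0,0],0.1],[[0,0,0],[0,0,0],0.1],[[0,0,0],[0,0,0],0.1],[[0,0,0],[0,0,0],0.1]]}}

```text
t: 12.08
eef_pos: [0.5747, 0.101, 0.1127]
ee_rot: [-3.141, 0.001, -0.689]
force: [-1.7, 4.7, -9.1]
width: 0.0174
```

```bash
python3 -c "from h import *;rep()"
```

```text
t 12.08 r 184.2 j 1.0074 psi-th 0.76 Ft 2.45 Fr 4.31 Fz -9.08 z 0.1127 w 0.0174 Mz -0.04
```

The sear holds: the arm stays at j≈1.007 and the force has reversed. I'll relax the push and let go.

{"api": "arm_command", "payload": {"motion": [[[0,-0.6,0],[0,0,0.2],0.1],[[0,0,0],[0,0,0],0.1],[[0,0,0],[0,0,0],0.6],[[0,0,0],[0,0,0],0.6],[[0,0,0],[0,0,0],0.6],[[0,0,0],[0,0,0],0.6],[[0,0,0],[0,0,0],0.6],[[0,0,0],[0,0,0],0.6]]}}

```text
t: 12.75
eef_pos: [0.5755, 0.1008, 0.1136]
ee_rot: [-3.141, -0.001, -0.693]
force: [0.0, 0.1, -0.5]
width: 0.0502
```

```bash
python3 -c "from h import *;rep()"
```

```text
t 12.75 r 183.5 j 1.0092 psi-th 0.66 Ft 0.09 Fr 0.03 Fz -0.50 z 0.1136 w 0.0502 Mz 0.02
```

{"api": "arm_command", "payload": {"motion": [[[0,0,-15],[0,0,0],0.6],[[0,0,-30],[0,0,0],0.6],[[0,0,-30],[0,0,0],0.6],[[0,0,-15],[0,0,0],0],[[-23,-3.5,0],[0,0,0],0],[[-23,-3.5,0],[0,0,0],0],[[-23,-3.5,0],[0,0,0],0],[[-23,-3.5,0],[0,0,3],0],[[0,0,0],[0,0,0],0],[[0,0,0],[0,0,0],0],[[0,0,0],[0,0,0],0],[[0,0,0],[0,0,0],0],[[0,0,0],[0,0,0],0]]}}

```text
t: 13.83
eef_pos: [0.5137, 0.1699, 0.203]
ee_rot: [3.141, -0.0, -0.746]
force: [-0.0, 0.3, -0.0]
width: 0.0005
```

```bash
python3 - <<'E'
from h import *
import cv2
print(arm.get_state()["width"]);go(.5138,.1706,.125,-.752)
a=arm.grab_frame("scene")[100:340,80:400,::-1];cv2.imwrite("pics/s4.png",cv2.resize(a,(800,600),interpolation=cv2.INTER_CUBIC))
E
```

```text
0.0004841201606663861
t 13.8333 pos [0.5137 0.1699 0.203 ] F [-0.   0.3 -0. ] tool shift mm [-0.4 -0.6 78. ] wz deg 0.4
```

View pics/s4.png

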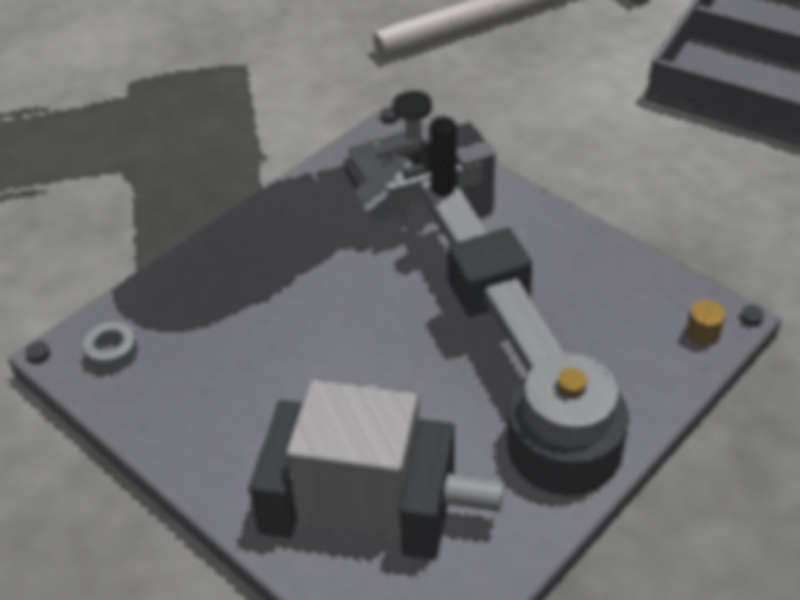

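The arm stands cocked by itself, with its handle at (443,155) beside the buffer and the trigger pad free at (411,105). That agrees with the earlier measurement. I'm descending over the trigger.

{"api": "arm_command", "payload": {"motion": [[[0,0,25],[0,0,0],0],[[-0.4,-0.6,30],[0,0,0],0],[[0,0,25],[0,0,0],0],[[0,0,15],[0,0,0],0],[[0,0,5],[0,0,0],0],[[0,0,0],[0,0,0],0],[[0,0,0],[0,0,0],0],[[0,0,0],[0,0,0],0]]}}

```text
t: 14.55
eef_pos: [0.5143, 0.1715, 0.1044]
ee_rot: [-3.14, -0.001, -0.745]
force: [0.3, -0.2, 0.1]
width: 0.0001
```

```bash
python3 - <<'E'
from h import *
go(.5138,.1706,.088,-.752)
E
```

```text
t 14.55 pos [0.5143 0.1715 0.1044] F [ 0.3 -0.2  0.1] tool shift mm [ 0.3  1.  16.4] wz deg 0.4
```

Now I'll press down about 17 mm to TCP z≈0.087, which is a pad depression of about 9 mm, then hold briefly.

{"api": "arm_command", "payload": {"motion": [[[0,0.5,4],[0,0,0],0],[[0,0,4],[0,0,0],0],[[0,0,3],[0,0,0],0],[[0,0,2],[0,0,0],0],[[0,0,2],[0,0,0],0],[[0,0,1],[0,0,0],0],[[0,0,0],[0,0,0],0],[[0,0,0],[0,0,0],0],[[0,0,0],[0,0,0],0]]}}

```text
t: 15.3
eef_pos: [0.5132, 0.1709, 0.0874]
ee_rot: [-3.141, -0.0, -0.745]
force: [0.1, 2.1, 3.0]
width: 0.0005
```

```bash
python3 - <<'E'
from h import *
import cv2
go(.5138,.1706,.088,-.752)
a=arm.grab_frame("scene")[100:340,80:400,::-1];cv2.imwrite("pics/s5.png",cv2.resize(a,(800,600),interpolation=cv2.INTER_CUBIC))
E
```

```text
t 15.3 pos [0.5132 0.1709 0.0874] F [0.1 2.1 3. ] tool shift mm [ 0.6 -0.1 -0.6] wz deg 0.4
```

View pics/s5.png

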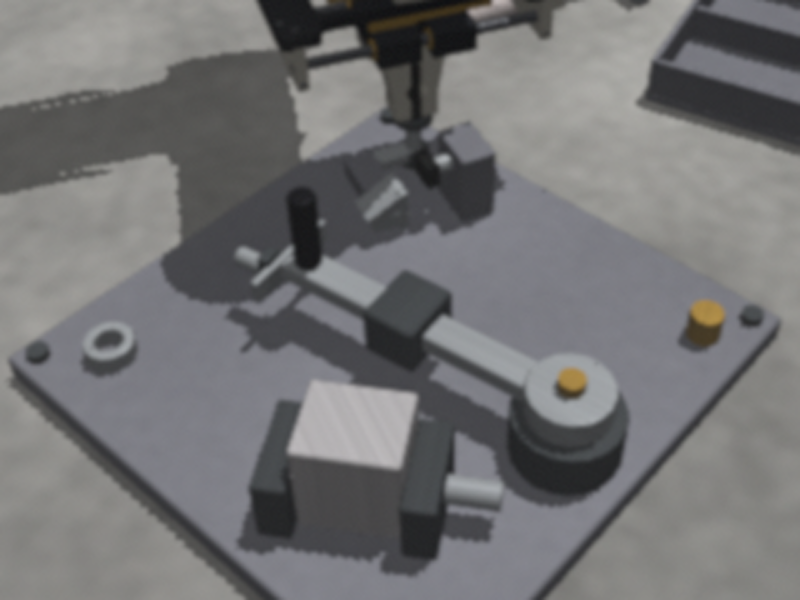

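The arm has been released and the picture catches it mid-swing, with the handle at (303,228). I'll lift off the pad and let it settle.

{"api": "arm_command", "payload": {"motion": [[[0,0,0],[0,0,0],0],[[0,0,0],[0,0,0],0],[[0,0,0],[0,0,0],0],[[0,0,0],[0,0,0],0],[[0,0,0],[0,0,0],0],[[0,0,-5],[0,0,0],0],[[0,0,-20],[0,0,0],0],[[0,0,-30],[0,0,0],0],[[0,0,-30],[0,0,0],0],[[0,0,-15],[0,0,0],0],[[-20,0,0],[0,0,0],0],[[-30,0,0],[0,0,0],0],[[-30,0,0],[0,0,0],0],[[0,0,0],[0,0,0],0],[[0,0,0],[0,0,0],0],[[0,0,0],[0,0,0],0],[[0,0,0],[0,0,0],0],[[0,0,0],[0,0,0],0],[[0,0,0],[0,0,0],0]]}}

```text
t: 16.93
eef_pos: [0.4545, 0.2244, 0.1869]
ee_rot: [3.141, 0.0, -0.746]
force: [-1.1, -0.5, 0.4]
width: 0.0003
```

```bash
python3 - <<'E'
from h import *
import cv2
print(arm.get_state()["eef_pos"],arm.get_state()["force"])
a=arm.grab_frame("top")[95:185,265:375,::-1];b=cv2.imread("pics/top0.png")[95:185,265:375]
cv2.imwrite("pics/t6.png",np.hstack([cv2.resize(i,(400,327),interpolation=cv2.INTER_CUBIC) for i in(b,a)]))
E
```

```text
[0.45451411 0.22436545 0.18691034] [-1.11030856 -0.46352611  0.38032761]
```

View pics/t6.png

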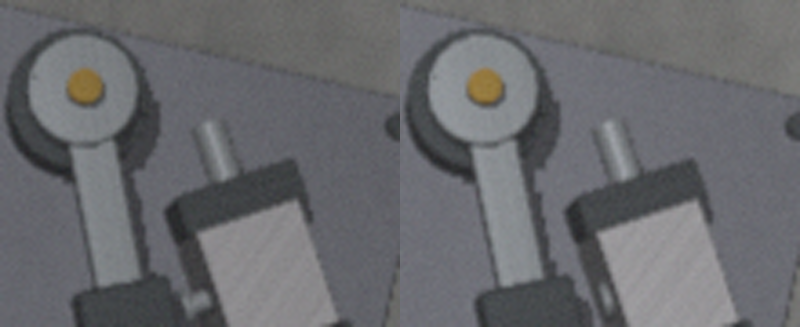

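The pin head stood off the block before, at (197,303). Now it lies against it, at (606,298). One closer look to confirm.

```bash
python3 - <<'E'
from h import *
import cv2
f=arm.grab_frame("top")[:,:,::-1]
a=f[145:215,300:360];b=cv2.imread("pics/top0.png")[145:215,300:360]
cv2.imwrite("pics/t7.png",np.hstack([cv2.resize(i,(400,467),interpolation=cv2.INTER_CUBIC) for i in(b,a)]))
E
```

```text
(no output)
```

View pics/t7.png

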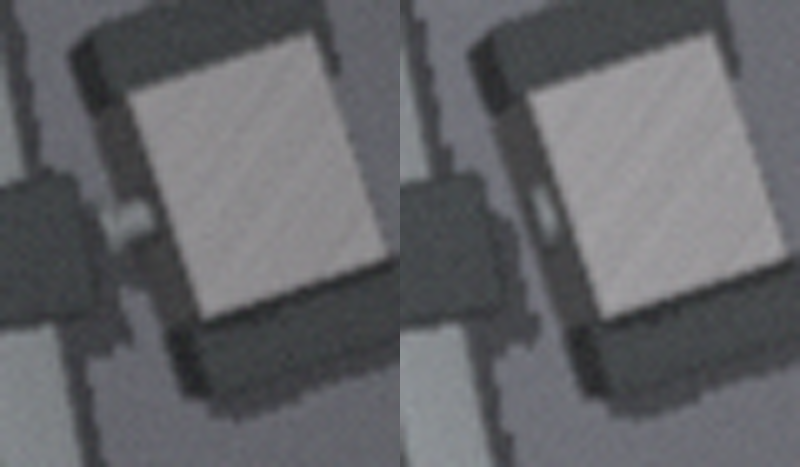

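The shank between head and block, visible before at (130,220), has gone. The head now sits as a thin sliver on the block face at (543,212), so the pin is home. Handing in.

```bash
python3 -c "
from station import arm
print(arm.job_done())"
```

```text
the job is handed in; nothing more can be done
None
```

The pin was driven home with one blow of the striker, and the job was handed in at about 17 s of the 69 s allowed.

- **Cocking:** I gripped the handle and swung the arm back along its arc. The pull rose from about j ≈ 0.88 and dipped at j ≈ 1.007. It came back to about 9 N at j ≈ 1.015, and I stopped there. The pull never went above about 10 N, so the buffer was at most lightly touched.
- **Sear check:** Easing back while still gripping, the arm stayed at j ≈ 1.007 and the force reversed, so the sear had caught. I let go, and the picture showed the arm standing cocked by itself.
- **Trigger:** I pressed the pad straight down about 9 to 10 mm with about 3 N, which released the arm, then moved the robot clear. That is right at or slightly past the stated 5 to 9 mm, but well short of the 16 mm stop.
- **Last checks:** Before-and-after top views show the gap under the pin's head gone and the head against the block face. I judged "fully home" from those pictures alone, about 1.5 mm per pixel. The robot was touching nothing, with wrist force about 1 N, which is within the noise.
- **Disagreements:** One plate corner in the scene view was off by 3.5 px in the fit. The tangential pull read about 1 to 1.5 N below the plain spring figure on most of the swing. I took this as an offset, and neither affected the result.

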